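Cover the cleaned condenser with its dust cup

TASK

Cover the freshly cleaned condenser: first lift the stage knob out of the square dust cup and stand it, shaft up, in the parts tray while the cup is still mouth-up, then turn the cup over and stand it mouth-down flat on the bench with the condenser under it. Leave the condenser where it stands, and do not shift or knock over the brass tube, the glass filter, the jar or the switch box.

Things in the scene. Friction and masses are not known exactly. Their poses are not given: they have to be found in the camera images.
- cup: plain aluminium dust cup of square section, an open-topped pot 60 x 60 mm outside and 75 mm tall with flat sides, walls and floor 4 mm thick (52 x 52 mm inside), about 0.16 kg, loose. Starts mouth-up on the bench, at any yaw. Origin: centre of the outside of its closed end; z points from the closed end to the mouth; x and y are square to the flat sides. It rests stably on a flat side.
- cup_mouth (a point): centre of the cup's open mouth, 75 mm from the closed end
- knob: microscope stage knob, about 0.07 kg, loose: a round black head 44 mm across and 16 mm high (with a cone up to 22 mm) at the bottom, and a bare upright steel shaft 10 mm in diameter up to 105 mm. Starts standing inside the cup with the shaft sticking up about 34 mm over the cup's mouth. Origin: centre of the head's flat underside; z points up along the shaft.
- knob_tip (a point): top end of the knob's shaft, 105 mm above the knob's origin
- condenser: chrome microscope condenser, a stepped upright cylinder 36 mm in diameter and 45 mm tall, about 0.22 kg, loose, standing on the bench. Origin: centre of its underside; z up.
- tray: fixed low dark-steel open parts tray 120 x 120 mm and 18 mm tall, walls and floor about 4 mm. Origin: centre of its underside; x and y along its sides.
- tube: bystander: brass illuminator tube standing upright, 92 mm tall, foot 46 mm in diameter, barrel 27 mm, top collar 32 mm. Origin: centre of its underside.
- filter: bystander: green glass filter, a disc 44 mm in diameter and 7 mm thick lying flat. Origin: centre of its underside.
- jar: bystander: closed glass jar with a steel lid, 50 mm in diameter, 59 mm tall, upright. Origin: centre of its underside.
- switchbox: bystander: fixed grey metal switch box 60 mm (its x) by 85 mm (its y) by 45 mm tall, with a small toggle on top reaching 69 mm. Origin: centre of its underside.

How it is judged:
On the way:
1. the knob stands in the tray, let go, while the cup is still mouth-up (x of knob in the frame of tray between -0.045 and 0.045 m and y of knob in the frame of tray between -0.045 and 0.045 m and height (world z) of knob below 0.012 m and angle between knob's own z axis and vertical below 0.15 rad and angle between cup's own z axis and vertical below 0.3 rad and contact force between knob and the fingers below 0.05 N and linear speed of knob below 0.03 m/s), for 0.2 s.
At the end, for the whole second after the job is handed in: Cup mouth-down (3.5 degrees), rim on the bench (4 mm), centred within 20 mm over the upright condenser, which is within 25 mm of its start; knob shaft up (8 degrees) on the tray floor, within 45 mm of its centre along each side; both at rest (x of knob in the frame of tray between -0.045 and 0.045 m and y of knob in the frame of tray between -0.045 and 0.045 m and height (world z) of knob below 0.012 m and angle between knob's own z axis and vertical below 0.15 rad and angle between cup's own z axis and vertical above 3.08 rad and height (world z) of each of cup_mouth, condenser below 0.004 m and horizontal distance between cup and condenser below 0.02 m and angle between condenser's own z axis and vertical below 0.06 rad and distance of condenser from where it was at the start of the episode below 0.025 m and linear speed of each of cup, knob below 0.01 m/s); the robot touches nothing.
It fails at once if a bystander (tube, filter or jar) is shifted by more than 20 mm or tipped (distance of any of tube, filter, jar from where it was at the start of the episode above 0.02 m or angle between any of tube, filter, jar's own z axis and vertical above 0.3 rad).
It fails at once if the switch box is struck harder than 15 N (contact force between switchbox and the arm above 15 N or contact force between switchbox and the fingers above 15 N or contact force between switchbox and cup above 15 N).
It fails at once if the condenser is shifted by more than 25 mm or tipped (distance of condenser from where it was at the start of the episode above 0.025 m or angle between condenser's own z axis and vertical above 0.3 rad).
It also fails if it takes over 72 s, if anything falls off the work surface, if the arm or the gripper's body presses on something with over 40 N, if the wrist force passes 120 N, or if a joint passes its speed limit or range.

ROBOT

A 6-joint arm with a two-finger parallel gripper is mounted at the origin on the work surface. World frame = base frame: x ahead of the robot, y to its left, z up, the work surface at z = 0. Lengths are in m, angles in rad, forces in N, time in s.
With the tool pointing down it reaches from about 0.3 to 0.775 m from the base axis. Payload 14.6 kg.
Tool frame: the origin (TCP) lies at the very end of the fingers, on their centre line; the grasp point (between the pads) lies 19 mm behind it; z points along the fingers, y is the line along which they close (so a half turn about z gives the same grasp; the last joint's range is limited). The gripper opens to 94 mm and grips with 3 to 60 N. Pads are 16 mm wide; open, the fingers measure 119 mm over their backs; the gripper's body (75 mm by 177 mm) begins 78 mm behind the grasp point.
Start: joints at [-1.278, 0.3, 1.521, -0, 1.321, -0.067], TCP at [0.194, -0.515, 0.174] pointing down, gripper open.
Joint ranges: [-3.03, 3.03], [-0.79, 2.21], [0.23, 2.52], [-1.04, 4.18], [0, 3.07], [-2.55, 2.55]. Speed limits (rad/s): [2.22, 2.22, 2.57, 3.14, 3.14, 3.14].

INTERFACE

Orientations are given as a rotation vector (axis times angle).
In Python, from bench import ctrl, eyes gives the robot as it stands.
- The arm moves only by the tool arm_command, never from a script. Its argument "moves" is a list that holds one entry, the list of rows, each a list of 4 numbers: the shift along the tool's x, y, z in units of 15 cm (1.0 is 15 cm), then the turn about the tool's z in units of 360 degrees (1.0 is 360 degrees). In form: [[[dx, dy, dz, spin], ...]]. A call has 1 to 10 rows; each row is the pose to reach, as a shift and turn from the pose commanded when the call began, along the tool's axes at that moment, turning the shorter way round; what a row does not reach only later rows make up. A row lasts 1/10 s, in which the tool goes at most 50 mm and 8.59 degrees, less where a joint would pass 70% of its speed; a pose out of reach is approached as far as the arm can. A call with a number of a shift or a turn outside -1 to 1 is refused whole. A call with a gripper value outside its range is refused whole. "grip" is the opening, from 0 (shut) to 1 (fully open), set as the call begins (left out, the last holds). The fingers move at their own pace and stop on an object; "newtons" is the grip in N (left out, the last holds). Time passes only in rows, so rows that repeat a pose let the fingers close. It gives the time, the measured TCP pose, the force, the opening and the grip force at its end, in the units of the state.
- ctrl.read_state(): the state, without advancing time (a new reading comes with each control period).
- eyes.grab_frame(name): name is "side" or "top" or "wrist"; returns a dict with "img" (384x512x3 uint8, red, green, blue), "mtx" (3x3 intrinsics, pixels), "R" (3x3) and "t" (3): a world point X has camera coordinates R X + t. Camera axes: x right, y down, z forward; pixel columns grow to the right and rows downward; lengths in m; the calibration is good to about 2 mm. A picture is of the moment at which its call begins. There is no depth.
- ctrl.close_job(): hands the job in; it is judged then, once.
The state is a dict: "time_s": time; "joints": joint angles; "qvel": joint speeds; "joint_torque": joint torques, N m; "eef_pos": TCP position; "tool_rot": TCP orientation; "ft_force": force on the tool from outside, world axes, zero at the start; "ft_torque": the same for the moment, N m; "gripper_width": opening from 0.0 (shut) to 1.0 (fully open); "finger_force": force on a finger pad.
Only numpy, scipy, OpenCV 4.12 (cv2) and the standard library are available. Lean on these libraries where they do the work, as an engineer would, in place of code of your own. Each camera call takes 0.05 s, during which the arm holds its last target. There are 200 camera calls.

## Working session

There is one attempt and no reset: what is moved stays moved. The work goes in short steps, Python scripts to look and compute and a tool call to move; the robot and the scene stay as the last step left them, time stands still between calls to the robot, and variables do not carry over. Pictures are saved under pics/ and viewed, at most 10 in all, crops included, and the job is handed in when it is done.

Besides the shell and the picture viewer there is one more tool, called after "Request:" in YAML: its name, and indented under it one key for each argument. arm_command: Moves the arm, as the interface text tells. Its arguments: {"type":"object","properties":{"moves":{"type":"array"},"grip":{"type":"number"},"newtons":{"type":"number"}},"required":["moves"]}

```bash
ls; mkdir -p pics
python3 - <<'E'
from bench import ctrl, eyes
import cv2,numpy as np
s=ctrl.read_state()
for k,v in s.items(): print(k,np.round(v,4))
ims=[]
for n in("top","side"):
    f=eyes.grab_frame(n); cv2.imwrite(f"pics/{n}0.png",f["img"][:,:,::-1]); np.savez(f"pics/{n}0.npz",**f)
    print(n,f["mtx"].round(1).tolist(),(-f["R"].T@f["t"]).round(3),f["R"].round(3).tolist())
E
```

```text
pics
time_s 0.0
joints [-1.2777  0.3005  1.5216 -0.      1.3207 -0.0666]
qvel [ 0.0008  0.0014  0.0006  0.0004  0.0002 -0.0008]
joint_torque [-1.20000e-03 -5.31799e+01 -3.52727e+01  7.08000e-02  2.44000e-02
 -0.00000e+00]
eef_pos [ 0.1935 -0.5145  0.1739]
tool_rot [-3.0898e+00 -5.6190e-01  2.0000e-04]
ft_force [-0.5492 -0.0214 -0.5836]
ft_torque [-0.0558 -0.0469  0.0063]
finger_force 0.0
gripper_width 1.0014
top [[374.7, 0.0, 257.9], [0.0, 374.7, 195.2], [0.0, 0.0, 1.0]] [0.512 0.    0.946] [[-0.002, -1.0, -0.014], [-0.993, 0.004, -0.116], [0.116, 0.014, -0.993]]
side [[350.3, 0.0, 257.6], [0.0, 350.3, 187.3], [0.0, 0.0, 1.0]] [0.289 0.618 0.541] [[-0.893, -0.45, -0.011], [-0.24, 0.497, -0.834], [0.381, -0.741, -0.552]]
```

View pics/top0.png

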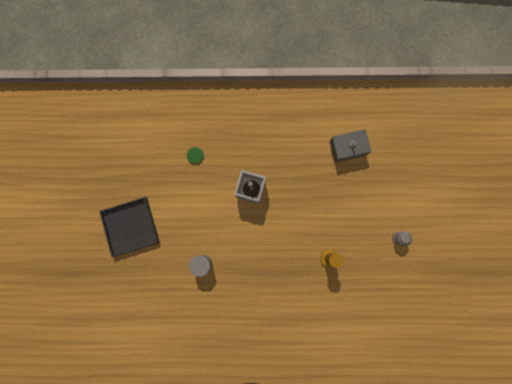

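View pics/side0.png

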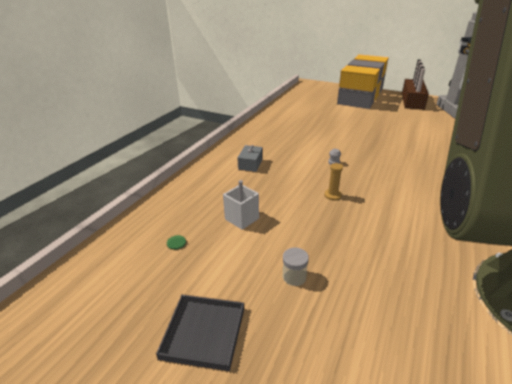

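The top view shows the tray at (130,228), the cup at (251,187), the filter at (195,156), the jar at (200,265), the switch box at (351,146), the tube at (332,258) and the condenser at (403,238). The side view agrees: the cup is at (241,207) and the condenser is just behind the tube at (335,157).

```bash
cat > h.py <<'E'
import numpy as np,cv2
from bench import ctrl,eyes
def grab(n,save=None):
    f=eyes.grab_frame(n)
    if save: cv2.imwrite(f"pics/{save}.png",f["img"][:,:,::-1])
    return f
def ray(f,u,v,z):
    d=f["R"].T@np.linalg.solve(f["mtx"],[u,v,1.]); c=-f["R"].T@f["t"]
    return c+d*(z-c[2])/d[2]
def proj(f,X):
    p=f["mtx"]@(f["R"]@np.asarray(X)+f["t"]); return p[:2]/p[2]
def blob(f,mask,box):
    m=np.zeros(mask.shape,np.uint8);x0,y0,x1,y1=box;m[y0:y1,x0:x1]=mask[y0:y1,x0:x1]
    c=max(cv2.findContours(m*255,cv2.RETR_EXTERNAL,cv2.CHAIN_APPROX_NONE)[0],key=cv2.contourArea)
    return c[:,0,:].astype(float)
def hsv(f): return cv2.cvtColor(f["img"],cv2.COLOR_RGB2HSV).astype(int)
def rect(f,c,z):
    P=np.array([ray(f,u,v,z)[:2] for u,v in c]).astype(np.float32)*1000
    return cv2.minAreaRect(P)
E
python3 - <<'E'
from h import *
f=dict(np.load("pics/top0.npz")); H=hsv(f); S,V=H[...,1],H[...,2]
print("tray",rect(f,blob(f,(V<75),(90,185,170,270)),.018))
print("cup",rect(f,blob(f,(S<60)&(V>100),(225,160,280,215)),.075))
for n,b,z in(("jar",(180,245,222,280),.059),("cond",(385,220,425,260),.045)):
    c=blob(f,(S<70)&(V>80),b); print(n,cv2.boundingRect(c.astype(np.int32)),rect(f,c,z))
print("filt",rect(f,blob(f,(H[...,0]>45)&(H[...,0]<90)&(S>100),(180,140,212,172)),.007))
g=dict(np.load("pics/side0.npz"))
for n,F,b in(("t",f,(222,158,282,218)),("c",f,(373,208,433,268)),("s",g,(210,170,330,230))):
    x0,y0,x1,y1=b; im=cv2.resize(F["img"][y0:y1,x0:x1,::-1],None,fx=(390/(x1-x0)),fy=390/(x1-x0),interpolation=cv2.INTER_CUBIC)
    cv2.imwrite(f"pics/_{n}.png",im)
a=[cv2.imread(f"pics/_{n}.png") for n in"tc"]; cv2.imwrite("pics/crop0.png",np.hstack(a))
E
```

```text
tray ((541.7789916992188, 332.2844543457031), (121.05901336669922, 121.28736877441406), 17.111141204833984)
cup ((635.50146484375, 30.708969116210938), (60.72114562988281, 60.753658294677734), 74.41374206542969)
jar (189, 255, 22, 22) ((449.58636474609375, 149.49334716796875), (47.5861701965332, 48.83755874633789), 11.114053726196289)
cond (393, 232, 18, 13) ((513.1761474609375, -328.4266662597656), (40.39778518676758, 28.328224182128906), 89.87075805664062)
filt ((725.4843139648438, 174.09820556640625), (36.82103729248047, 35.96512985229492), 0.8771845698356628)
```

View pics/crop0.png

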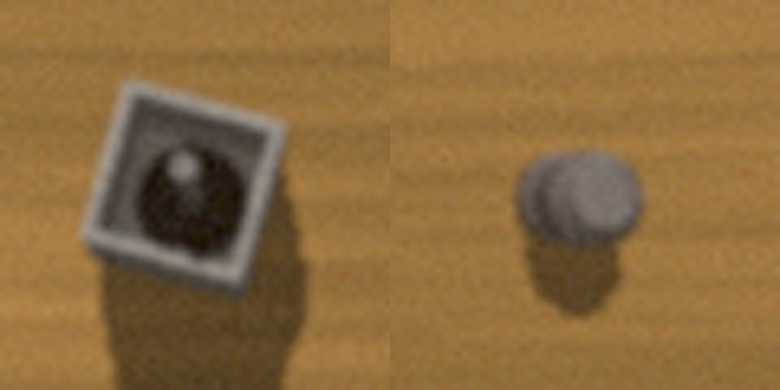

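The crop shows the knob tip at top-image pixel (250.3,183.1), leaning nowhere, and the condenser's top at (405.0,238.5).

```bash
cat >> h.py <<'E'
from scipy.spatial.transform import Rotation as Ro
def to(P,axis_y=None,s=None,q=True):
    """shift in tool units to world point P; spin so tool y lies along world direction angle axis_y (deg)"""
    s=s or ctrl.read_state(); R=Ro.from_rotvec(s["tool_rot"]).as_matrix()
    d=R.T@(np.array(P)-s["eef_pos"])/.15
    sp=0
    if axis_y is not None:
        a=np.radians(axis_y); w=R.T@[np.cos(a),np.sin(a),0]; t=np.degrees(np.arctan2(-w[0],w[1])); t=(t+90)%180-90; sp=t/360
    print("from",np.round(s["eef_pos"],4),"yaw_y",np.degrees(np.arctan2(R[1,1],R[0,1])).round(2),"tilt",np.degrees(np.arccos(-R[2,2])).round(2),"shift",d.round(4),"spin",round(sp,4),"J",np.round(s["joints"],2),"w",round(float(s["gripper_width"]),3),"F",np.round(s["ft_force"],1))
E
python3 - <<'E'
from h import *
f=dict(np.load("pics/top0.npz"))
print("tip",ray(f,250.3,183.1,.109),"condtop",ray(f,405,238.5,.045),"condbase",ray(f,399.8,238.5,.01),"tubetop",ray(f,336,260,.092))
g=dict(np.load("pics/side0.npz"))
for n,P in(("cond",ray(f,405,238.5,.045)),("tip",ray(f,250.3,183.1,.109))): print(n,proj(g,P))
R=Ro.from_rotvec(ctrl.read_state()["tool_rot"]).as_matrix();print(R.round(3))
to([.64,.03,.2],-15.6); to([.64,.03,.2],74.4)
E
```

```text
tip [0.63687061 0.02889492 0.109     ] condtop [ 0.51195455 -0.33653844  0.045     ] condbase [ 0.51198821 -0.33685626  0.01      ] tubetop [ 0.46436722 -0.16282169  0.092     ]
cond [335.2381317  149.42628678]
tip [240.1059555 179.948444 ]
[[ 0.936  0.352 -0.   ]
 [ 0.352 -0.936  0.001]
 [ 0.    -0.001 -1.   ]]
from [ 0.1936 -0.5145  0.1739] yaw_y -69.39 tilt 0.06 shift [ 4.0637 -2.3503 -0.171 ] spin -0.1494 J [-1.28  0.3   1.52 -0.    1.32 -0.07] w 1.001 F [ 0.6 -0.1 -0.5]
from [ 0.1936 -0.5145  0.1739] yaw_y -69.39 tilt 0.06 shift [ 4.0637 -2.3503 -0.171 ] spin 0.1006 J [-1.28  0.3   1.52 -0.    1.32 -0.07] w 1.001 F [ 0.6 -0.1 -0.5]
```

Request:
arm_command:
  moves:
    - [[1,-0.6,-0.2,0],[1,-0.6,-0.2,0],[1,-0.6,-0.2,0],[1,-0.6,-0.2,0],[1,-0.6,-0.2,0],[1,-0.6,-0.2,0],[1,-0.6,-0.2,0],[1,-0.6,-0.2,0]]
  grip: 0.6

```text
time_s: 0.9
eef_pos: [0.3017, -0.3784, 0.204]
tool_rot: [-3.091, -0.56, 0.001]
ft_force: [-1.1, -0.2, 0.0]
gripper_width: 0.6
finger_force: 0.0
```

Request:
arm_command:
  moves:
    - [[1,-0.6,0,0],[1,-0.6,0,0],[1,-0.6,0,0],[1,-0.6,0,0],[1,-0.6,0,0],[1,-0.6,0,0],[1,-0.6,0,0],[1,-0.6,0,0]]

```text
time_s: 1.7
eef_pos: [0.4105, -0.2416, 0.2044]
tool_rot: [-3.091, -0.559, 0.0]
ft_force: [-0.2, -0.2, -0.4]
gripper_width: 0.598
finger_force: 0.0
```

Request:
arm_command:
  moves:
    - [[1,-0.6,0,0],[1,-0.6,0,0],[1,-0.6,0,0],[1,-0.6,0,0],[1,-0.6,0,0],[1,-0.6,0,0],[1,-0.6,0,0],[1,-0.6,0,0]]

```text
time_s: 2.5
eef_pos: [0.5193, -0.1047, 0.2046]
tool_rot: [3.091, 0.559, 0.0]
ft_force: [-0.6, 0.2, -0.1]
gripper_width: 0.601
finger_force: 0.0
```

Request:
arm_command:
  moves:
    - [[0.95,-0.5,0,0.1],[0.95,-0.5,0,0.1],[0.95,-0.5,0,0.1],[0.95,-0.5,0,0.1],[0.95,-0.5,0,0.1],[0.95,-0.5,0,0.1],[0.95,-0.5,0,0.1],[0.95,-0.5,0,0.1],[0.95,-0.5,0,0.1],[0.95,-0.5,0,0.1]]

```text
time_s: 3.5
eef_pos: [0.6267, 0.0165, 0.2046]
tool_rot: [-3.113, 0.421, -0.0]
ft_force: [-0.4, 0.9, 0.8]
gripper_width: 0.599
finger_force: 0.0
```

Run:
```python
from h import *
to([.637,.029,.083],74.4)
```

```text
from [0.6267 0.0165 0.2046] yaw_y -105.39 tilt 0.01 shift [ 0.0442 -0.0989  0.8107] spin 0.0006 J [-0.03  0.46  1.24  0.    1.45  1.81] w 0.599 F [-0.4  0.9  0.8]
```

Request:
arm_command:
  moves:
    - [[0.044,-0.1,0.2,0],[0.044,-0.1,0.2,0],[0.044,-0.1,0.5,0],[0.044,-0.1,0.7,0],[0.044,-0.1,0.8,0],[0.044,-0.1,0.81,0],[0.044,-0.1,0.81,0]]

```text
time_s: 4.2
eef_pos: [0.6377, 0.0293, 0.0846]
tool_rot: [-3.113, 0.42, -0.003]
ft_force: [-0.0, -0.8, 0.2]
gripper_width: 0.601
finger_force: 0.0
```

Request:
arm_command:
  moves:
    - [[0,0,0,0],[0,0,0,0],[0,0,0,0],[0,0,0,0],[0,0,0,0],[0,0,0,0],[0,0,0,0],[0,0,0,0]]
  grip: 0
  newtons: 20

```text
time_s: 5.0
eef_pos: [0.637, 0.0295, 0.0829]
tool_rot: [3.113, -0.42, -0.0]
ft_force: [0.2, -0.3, -0.6]
gripper_width: 0.005
finger_force: 0.0
```

Run:
```python
from h import *
to([.637,.029,.083],74.4)
f=grab("side")
im=cv2.resize(f["img"][120:240,180:340,::-1],(800,600),interpolation=cv2.INTER_CUBIC); cv2.imwrite("pics/grip1.png",im)
```

```text
from [0.637  0.0295 0.0829] yaw_y -105.38 tilt 0.01 shift [ 0.0005  0.0032 -0.0006] spin 0.0006 J [-0.01  0.58  1.35  0.    1.22  1.83] w 0.005 F [ 0.2 -0.3 -0.6]
```

View pics/grip1.png

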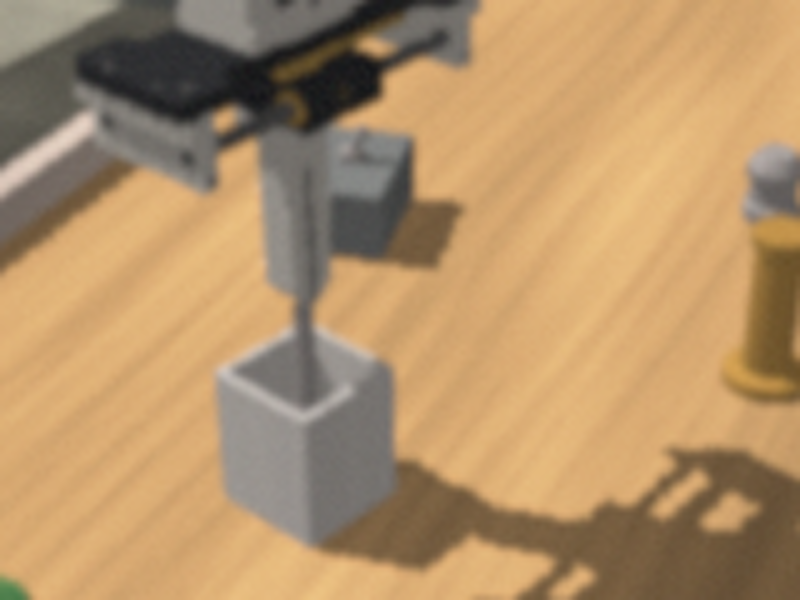

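The picture shows the fingers fully shut with the shaft not between them. Finger ends and shaft top both appear at crop (300,300), so I check the TCP's projection.

Run:
```python
from h import *
g=dict(np.load("pics/side0.npz"))
for P in([.637,.0295,.083],[.637,.029,.109],[.637,.029,.075]):
    print(P,(proj(g,P)-[180,120])*5)
f=grab("top")
print((proj(f,[.637,.0295,.083])),proj(f,[.637,.0295,.109]))
cv2.imwrite("pics/top2.png",cv2.resize(f["img"][100:280,140:380,::-1],(800,600),interpolation=cv2.INTER_CUBIC))
```

```text
[0.637, 0.0295, 0.083] [301.82004686 347.11853378]
[0.637, 0.029, 0.109] [300.17376286 299.78683039]
[0.637, 0.029, 0.075] [302.98924846 360.65643041]
[250.42275671 184.69786718] [250.03210702 183.04437677]
```

View pics/top2.png

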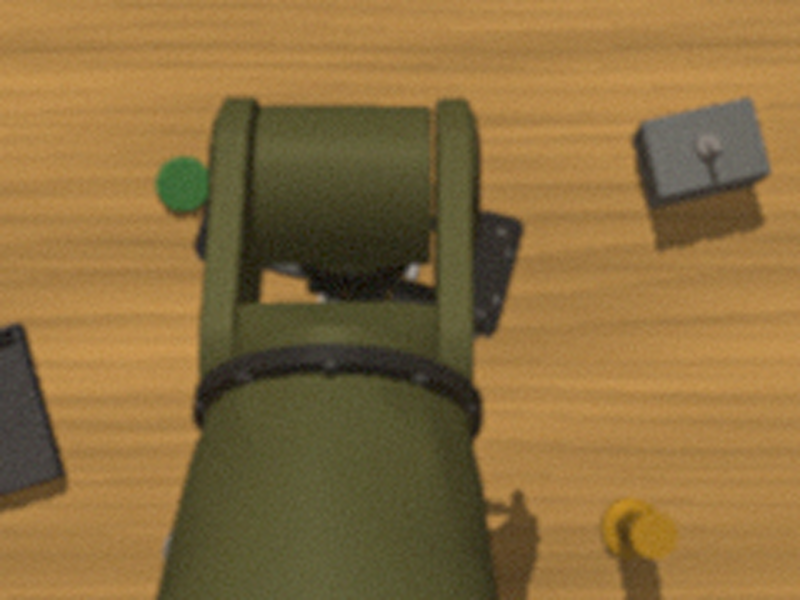

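The top view only shows the arm over the cup. The TCP should project to crop row 347 but the finger ends appear near row 300, so I check with the wrist camera.

Run:
```python
from h import *
f=grab("wrist","wrist1")
print((-f["R"].T@f["t"]).round(3),f["R"].round(3).tolist(),f["mtx"][0,0])
for P in([.637,.0295,.083],[.637,.029,.109],[.637,.029,.075]): print(P,proj(f,P))
```

```text
[0.7   0.011 0.293] [[-0.265, -0.964, -0.001], [-0.938, 0.258, 0.23], [-0.221, 0.062, -0.973]] 294.64609357925684
[0.637, 0.0295, 0.083] [254.67749283 211.71487749]
[0.637, 0.029, 0.109] [255.21672562 223.36668937]
[0.637, 0.029, 0.075] [255.35285579 208.436766  ]
```

View pics/wrist1.png

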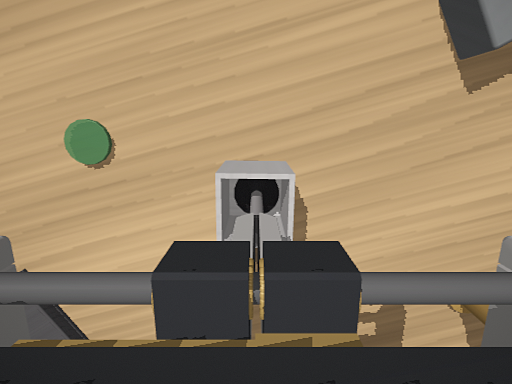

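The wrist view shows the shaft at (255,205) centred under the fingers, with the fingertips at about (255,215). The fingertips really end near z=0.109, about 25 mm above the reported TCP, so I open a little and lower by that much.

Request:
arm_command:
  moves:
    - [[0,0,-0.1,0],[0,0,-0.1,0],[0,0,-0.1,0],[0,0,0,0],[0,0,0.05,0],[0,0,0.1,0],[0,0,0.15,0],[0,0,0.15,0]]
  grip: 0.22

```text
time_s: 5.95
eef_pos: [0.6365, 0.0295, 0.0589]
tool_rot: [3.113, -0.42, -0.003]
ft_force: [-0.3, -0.0, 0.9]
gripper_width: 0.22
finger_force: 0.0
```

Request:
arm_command:
  moves:
    - [[0,0,0,0],[0,0,0,0],[0,0,0,0],[0,0,0,0],[0,0,0,0],[0,0,0,0]]
  grip: 0

```text
time_s: 6.55
eef_pos: [0.6372, 0.0294, 0.0608]
tool_rot: [-3.113, 0.421, -0.001]
ft_force: [0.1, -0.6, 2.6]
gripper_width: 0.097
finger_force: 20.0
```

Run:
```python
from h import *
to([.637,.029,.083],74.4)
f=grab("side")
# column profile of the finger bottom is read from the picture
cv2.imwrite("pics/grip2.png",cv2.resize(f["img"][130:230,200:280,::-1],(480,600),interpolation=cv2.INTER_CUBIC))
```

```text
from [0.6372 0.0294 0.0608] yaw_y -105.38 tilt 0.03 shift [-0.0007  0.0032 -0.1482] spin 0.0006 J [-0.01  0.6   1.37 -0.    1.18  1.83] w 0.097 F [ 0.1 -0.6  2.6]
```

Request:
arm_command:
  moves:
    - [[0,0,-0.1,0],[0,0,-0.2,0],[0,0,-0.35,0],[0,0,-0.5,0],[0,0,-0.65,0],[0,0,-0.75,0],[0,0,-0.8,0],[0,0,-0.8,0]]
  newtons: 40

```text
time_s: 7.4
eef_pos: [0.6374, 0.0295, 0.1815]
tool_rot: [-3.113, 0.42, -0.002]
ft_force: [-1.1, 0.1, -0.5]
gripper_width: 0.093
finger_force: 40.0
```

Request:
arm_command:
  moves:
    - [[-0.05,-0.08,0,0],[-0.12,-0.2,0,0],[-0.21,-0.33,0,0],[-0.29,-0.46,0,0],[-0.37,-0.6,0,0],[-0.45,-0.73,0,0],[-0.52,-0.83,0,0],[-0.57,-0.9,0,0],[-0.57,-0.9,0,0]]

```text
time_s: 8.3
eef_pos: [0.5897, 0.1837, 0.1801]
tool_rot: [3.114, -0.418, -0.001]
ft_force: [0.0, -0.1, -0.4]
gripper_width: 0.091
finger_force: 40.0
```

Request:
arm_command:
  moves:
    - [[-0.05,-0.08,0,0],[-0.12,-0.2,0,0],[-0.21,-0.33,0,0],[-0.29,-0.46,0,0],[-0.37,-0.6,0,0],[-0.45,-0.71,0,0],[-0.52,-0.81,0,0],[-0.577,-0.88,0,0],[-0.577,-0.88,0,0],[-0.577,-0.88,0,0]]

```text
time_s: 9.3
eef_pos: [0.5422, 0.3322, 0.1804]
tool_rot: [3.113, -0.421, 0.0]
ft_force: [-0.2, -0.0, -1.7]
gripper_width: 0.095
finger_force: 40.0
```

Run:
```python
from h import *
to([.542,.332,.061],74.4)
grab("side","side3")
```

```text
from [0.5422 0.3322 0.1804] yaw_y -105.39 tilt 0.01 shift [-7.000e-04  1.400e-03  7.961e-01] spin 0.0006 J [ 0.49  0.49  1.24 -0.    1.41  2.33] w 0.095 F [-0.2 -0.  -1.7]
```

View pics/side3.png

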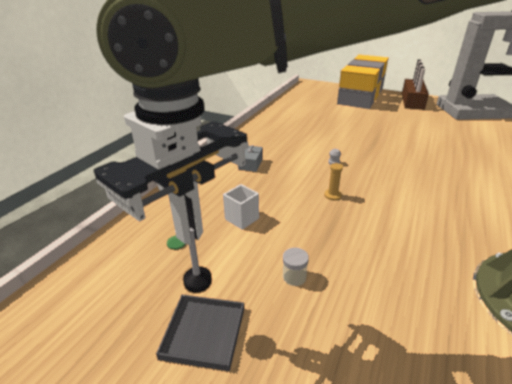

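The side view shows the knob hanging upright in the fingers at (197,280) over the tray, with the cup empty and mouth-up at (241,207).

Request:
arm_command:
  moves:
    - [[0,0,0.1,0],[0,0,0.25,0],[0,0,0.4,0],[0,0,0.55,0],[0,0,0.68,0],[0,0,0.74,0],[0,0,0.77,0],[0,0,0.79,0],[0,0,0.797,0],[0,0,0.797,0]]

```text
time_s: 10.35
eef_pos: [0.5423, 0.3326, 0.0615]
tool_rot: [-3.113, 0.421, -0.001]
ft_force: [0.1, -0.3, -1.4]
gripper_width: 0.096
finger_force: 40.0
```

Request:
arm_command:
  moves:
    - [[0,0,0,0],[0,0,0,0],[0,0,0,0],[0,0,0,0],[0,0,0,0]]
  grip: 0.4
  newtons: 10

```text
time_s: 10.85
eef_pos: [0.542, 0.3325, 0.0609]
tool_rot: [-3.113, 0.42, -0.0]
ft_force: [-0.2, 0.1, -0.4]
gripper_width: 0.4
finger_force: 0.0
```

Request:
arm_command:
  moves:
    - [[0,0,-0.2,0],[0,0,-0.5,0],[0,0,-0.8,0],[0,0,-0.8,0],[0,0,-0.8,0]]

```text
time_s: 11.35
eef_pos: [0.5423, 0.3326, 0.1816]
tool_rot: [-3.112, 0.42, -0.002]
ft_force: [-0.4, 0.1, -0.6]
gripper_width: 0.4
finger_force: 0.0
```

Run:
```python
from h import *
f=grab("side"); cv2.imwrite("pics/_s4.png",f["img"][150:384,120:320,::-1])
g=grab("wrist")
a=cv2.resize(f["img"][170:384,130:270,::-1],(390,596)); b=cv2.resize(g["img"][...,::-1],(400,300)); c=np.zeros((596,400,3),np.uint8); c[:300]=b
cv2.imwrite("pics/rel4.png",np.hstack([a,c]))
for P in([.542,.332,.109],[.542,.332,.026],[.542,.332,.004]): print(proj(f,P))
to([.6355,.0307,.2],74.4)
```

```text
[198.61732555 287.52016788]
[203.73487478 320.64121871]
[204.96137116 328.57916851]
from [0.5416 0.3323 0.1795] yaw_y -105.38 tilt 0.12 shift [ 1.137   1.7726 -0.1359] spin 0.0006 J [0.49 0.49 1.24 0.   1.41 2.33] w 0.397 F [-0.3 -0.7 -0.1]
```

View pics/rel4.png

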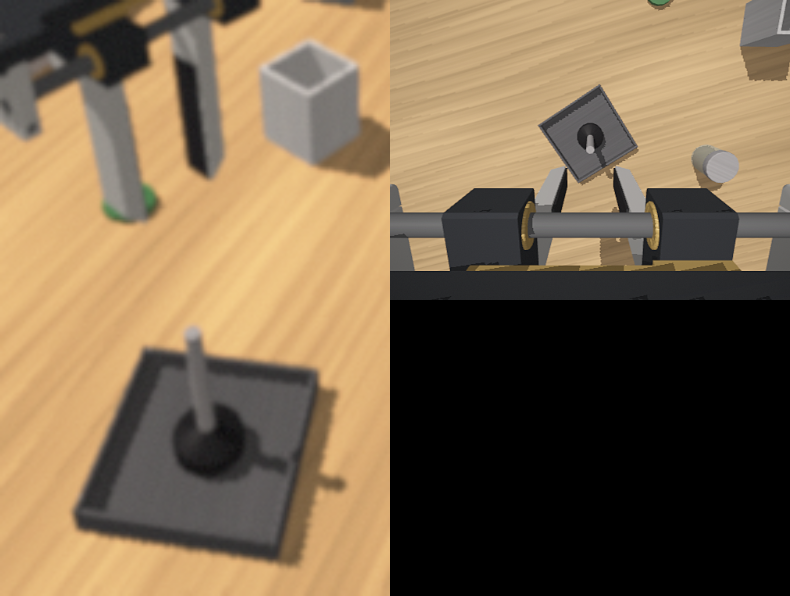

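The picture shows the knob standing upright at the tray's centre (crop (207,440)), released, with the cup still mouth-up.

Request:
arm_command:
  moves:
    - [[0.1,0.2,0,0],[0.64,0.886,0,0],[0.64,0.886,0,0],[0.64,0.886,0,0],[0.64,0.886,0,0],[0.64,0.886,0,0],[0.64,0.886,0,0],[0.64,0.886,0,0]]
  grip: 1

```text
time_s: 12.25
eef_pos: [0.5988, 0.18, 0.1806]
tool_rot: [3.114, -0.418, -0.001]
ft_force: [-0.0, -0.4, 0.2]
gripper_width: 0.991
finger_force: 0.0
```

Request:
arm_command:
  moves:
    - [[0.643,0.886,0,0],[0.643,0.886,0,0],[0.643,0.886,0,0],[0.643,0.886,0,0],[0.643,0.886,0,0],[0.643,0.886,0,0],[0.643,0.886,0,0],[0.643,0.886,0,0]]

```text
time_s: 13.05
eef_pos: [0.6568, 0.0269, 0.1812]
tool_rot: [-3.114, 0.417, -0.0]
ft_force: [0.2, -0.0, -0.6]
gripper_width: 1.001
finger_force: 0.0
```

Run:
```python
from h import *
g=dict(np.load("pics/side0.npz"))
for z in(.18,.19,.2,.205,.21,.22): print(z,proj(g,[.5416,.3323,z]))
f=grab("top"); 
to([.6567,.0248,-.023],74.4)
```

```text
0.18 [193.61268796 254.66349729]
0.19 [192.8294019  249.58889877]
0.2 [192.02869475 244.40143596]
0.205 [191.62162562 241.76419721]
0.21 [191.20997878 239.09730121]
0.22 [190.37263953 233.67251361]
from [0.6569 0.0266 0.1811] yaw_y -105.29 tilt 0.01 shift [0.0018 0.0118 1.3608] spin 0.0009 J [-0.02  0.54  1.17  0.    1.43  1.82] w 0.998 F [-0.2 -0.2 -0.7]
```

Request:
arm_command:
  moves:
    - [[0,0.01,0.1,0],[0,0.01,0.4,0],[0,0.01,0.7,0],[0,0.01,0.9,0],[0,0.01,1,0],[0,0.01,1,0],[0,0.01,1,0]]

```text
time_s: 13.8
eef_pos: [0.6575, 0.024, 0.0326]
tool_rot: [-3.113, 0.42, -0.003]
ft_force: [-0.9, -0.4, -0.2]
gripper_width: 0.997
finger_force: 0.0
```

Request:
arm_command:
  moves:
    - [[0,0,0.1,0],[0,0,0.2,0],[0,0,0.26,0],[0,0,0.3,0],[0,0,0.32,0],[0,0,0.33,0],[0,0,0.335,0],[0,0,0.335,0],[0,0,0.335,0]]

```text
time_s: 14.7
eef_pos: [0.6568, 0.0238, -0.019]
tool_rot: [-3.113, 0.421, -0.001]
ft_force: [-1.2, -0.1, 0.4]
gripper_width: 0.998
finger_force: 0.0
```

Request:
arm_command:
  moves:
    - [[0,0,0.01,0],[0,0,0.01,0],[0,0,0.01,0]]

```text
time_s: 15.0
eef_pos: [0.6567, 0.0238, -0.0208]
tool_rot: [3.113, -0.421, 0.0]
ft_force: [1.0, 0.8, -0.2]
gripper_width: 0.999
finger_force: 0.0
```

Request:
arm_command:
  moves:
    - [[0,0,0.01,0],[0,0,0.01,0],[0,0,0.01,0]]

```text
time_s: 15.3
eef_pos: [0.6566, 0.0238, -0.0224]
tool_rot: [-3.113, 0.42, 0.0]
ft_force: [0.3, -0.9, -0.9]
gripper_width: 1.001
finger_force: 0.0
```

The reported z is biased by about 25 mm, as it reads −0.022 with no contact. I grip lightly at the lower edge, off-centre, and lift so the cup swings by its own weight.

Request:
arm_command:
  moves:
    - [[0,0,0,0],[0,0,0,0],[0,0,0,0],[0,0,0,0],[0,0,0,0],[0,0,0,0]]
  grip: 0
  newtons: 4

```text
time_s: 15.9
eef_pos: [0.6567, 0.0238, -0.0224]
tool_rot: [-3.113, 0.42, -0.0]
ft_force: [-0.1, -0.6, -0.9]
gripper_width: 0.641
finger_force: 4.0
```

Request:
arm_command:
  moves:
    - [[0,0,-0.05,0],[0,0,-0.1,0],[0,0,-0.15,0],[0,0,-0.2,0],[0,0,-0.25,0],[0,0,-0.3,0],[0,0,-0.35,0],[0,0,-0.4,0],[0,0,-0.4,0],[0,0,-0.4,0]]

```text
time_s: 16.9
eef_pos: [0.6566, 0.0238, 0.0376]
tool_rot: [3.113, -0.42, -0.0]
ft_force: [-0.0, 0.7, -2.1]
gripper_width: 0.638
finger_force: 4.0
```

Run:
```python
from h import *
to([.6567,.0248,-.023],74.4)
f=grab("side"); g=grab("wrist")
a=cv2.resize(f["img"][110:240,170:310,::-1],(400,371),interpolation=cv2.INTER_CUBIC); b=cv2.resize(g["img"][...,::-1],(400,300)); c=np.zeros((371,400,3),np.uint8); c[:300]=b
cv2.imwrite("pics/lift5.png",np.hstack([a,c]))
```

```text
from [0.6566 0.0238 0.0376] yaw_y -105.38 tilt 0.0 shift [-0.0013 -0.0068  0.4042] spin 0.0006 J [-0.02  0.67  1.32 -0.    1.16  1.82] w 0.638 F [-0.   0.7 -2.1]
```

View pics/lift5.png

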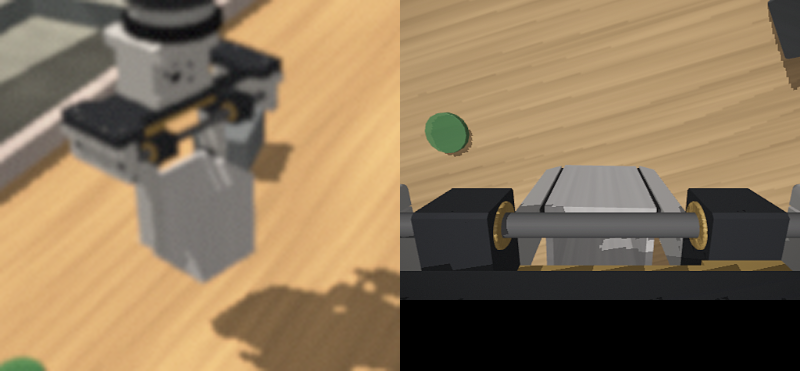

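The picture shows the cup has swung past 90° in the pads: its closed end and a flat side face up and its mouth faces the robot. I lay it on its side, regrip on the axis near the closed end, and let it swing mouth-down.

Request:
arm_command:
  moves:
    - [[0,0,0.04,0],[0,0,0.08,0],[0,0,0.11,0],[0,0,0.14,0],[0,0,0.17,0],[0,0,0.19,0],[0,0,0.2,0],[0,0,0.2,0]]

```text
time_s: 17.8
eef_pos: [0.6566, 0.0238, 0.0075]
tool_rot: [3.113, -0.42, -0.0]
ft_force: [0.8, 0.1, -1.7]
gripper_width: 0.641
finger_force: 4.0
```

Request:
arm_command:
  moves:
    - [[0,0,0,0],[0,0,0,0],[0,0,0,0],[0,0,0,0],[0,0,0,0],[0,0,0,0],[0,0,0,0],[0,0,0,0]]
  grip: 1

```text
time_s: 18.6
eef_pos: [0.6566, 0.0238, 0.0076]
tool_rot: [-3.113, 0.421, 0.0]
ft_force: [0.0, 0.4, 0.7]
gripper_width: 1.0
finger_force: 0.0
```

Run:
```python
from h import *
to([.6567,.0248,-.023],74.4)
g=grab("wrist"); s=ctrl.read_state(); R=Ro.from_rotvec(s["tool_rot"]).as_matrix(); c=s["eef_pos"].copy() if hasattr(s["eef_pos"],'copy') else np.array(s["eef_pos"]); c=np.array(c)
# top face z=.06 edges along tool x: predicted rows for offsets of the closed end from G
for o in(.01,.015,.02,.025,.03): 
    P=c+R[:,0]*o; print(o,proj(g,[P[0],P[1],.06]),proj(g,[P[0],P[1],0.]))
col=g["img"][:,256].astype(int); hs=hsv(g)[:,256]
print([(i,int(hs[i,1]),int(hs[i,2])) for i in range(150,300,4)])
```

```text
from [0.6566 0.0238 0.0076] yaw_y -105.39 tilt 0.01 shift [-0.0014 -0.0068  0.2042] spin 0.0006 J [-0.02  0.7   1.33  0.    1.11  1.82] w 1.0 F [0.  0.4 0.7]
0.01 [254.23473233 222.45076591] [254.73371942 196.0449562 ]
0.015 [254.22295532 213.9922022 ] [254.7275819  189.66025788]
0.02 [254.2110134  205.41519144] [254.721381   183.20962813]
0.025 [254.19890307 196.71722815] [254.71511573 176.69204041]
0.03 [254.18662075 187.89573564] [254.70878509 170.10644673]
[(150, 99, 182), (154, 99, 177), (158, 101, 164), (162, 101, 172), (166, 100, 176), (170, 99, 178), (174, 100, 178), (178, 99, 172), (182, 100, 176), (186, 97, 181), (190, 97, 184), (194, 103, 164), (198, 105, 170), (202, 8, 151), (206, 7, 151), (210, 8, 151), (214, 7, 151), (218, 7, 150), (222, 10, 152), (226, 7, 150), (230, 7, 150), (234, 7, 150), (238, 6, 185), (242, 6, 185), (246, 9, 110), (250, 7, 112), (254, 7, 110), (258, 7, 109), (262, 5, 112), (266, 4, 183), (270, 8, 152), (274, 3, 73), (278, 6, 88), (282, 5, 95), (286, 5, 100), (290, 0, 97), (294, 3, 93), (298, 3, 86)]
```

Request:
arm_command:
  moves:
    - [[0,0,-0.4,0],[0,0,-0.8,0],[0,0,-0.8,0],[0,-1,-0.8,0],[0,-1,-0.8,0],[0,-1,-0.8,0],[0,-1,-0.8,0],[0,-1,-0.8,0]]

```text
time_s: 19.45
eef_pos: [0.6962, 0.1693, 0.127]
tool_rot: [3.113, -0.418, -0.001]
ft_force: [0.4, -0.4, -0.6]
gripper_width: 0.996
finger_force: 0.0
```

Run:
```python
from h import *
f=grab("top"); g=grab("side")
cv2.imwrite("pics/top6.png",np.hstack([cv2.resize(f["img"][140:240,200:300,::-1],(400,400),interpolation=cv2.INTER_CUBIC),cv2.resize(g["img"][150:250,190:290,::-1],(400,400),interpolation=cv2.INTER_CUBIC)]))
H=hsv(f); c=blob(f,(H[...,1]<60)&(H[...,2]>70),(225,150,300,230))
print(cv2.contourArea(c.astype(np.float32)),cv2.boundingRect(c.astype(np.int32)))
for z in(0.03,.06,.075): print(z,rect(f,c,z))
H=hsv(g); c=blob(g,(H[...,1]<60)&(H[...,2]>70),(215,160,290,240)); print(cv2.approxPolyDP(c.astype(np.float32)[:,None],2,True)[:,0].tolist())
```

```text
653.5 (235, 171, 31, 33)
0.03 ((639.9575805664062, 31.599693298339844), (64.91992950439453, 67.65142059326172), 73.80461883544922)
0.06 ((635.7578735351562, 30.57052993774414), (62.79338836669922, 65.4354248046875), 73.80484771728516)
0.075 ((633.6580200195312, 30.055923461914062), (61.7300910949707, 64.32742309570312), 73.80486297607422)
[[239.0, 185.0], [224.0, 194.0], [226.0, 219.0], [242.0, 228.0], [258.0, 218.0], [258.0, 193.0]]
```

View pics/top6.png

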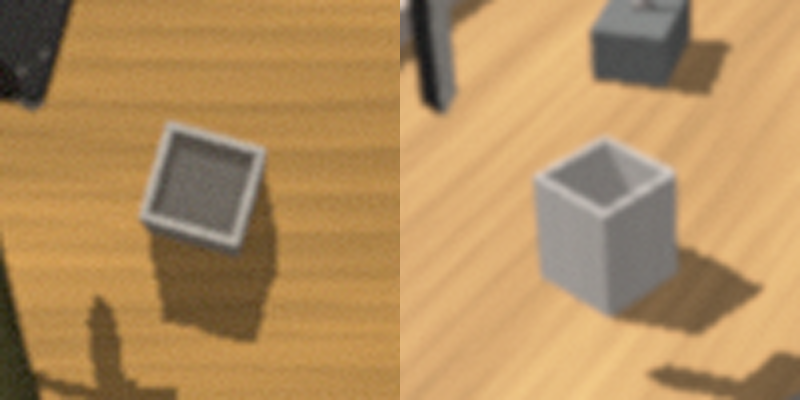

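The picture shows the cup is still mouth-up and never turned: torsional friction of the full pads held it. I will grip only its top corner with a small pad overlap and walk it over on its bottom edge in an arc.

Run:
```python
from h import *
to([.663,.0226,.0425],74.4)
```

```text
from [0.6964 0.1674 0.1276] yaw_y -105.43 tilt 0.02 shift [0.0422 0.9894 0.5676] spin 0.0005 J [ 0.18  0.72  1.01 -0.    1.41  2.02] w 1.001 F [ 0.3  0.4 -0.7]
```

Request:
arm_command:
  moves:
    - [[0.04,0.99,0,0],[0.04,0.99,0,0],[0.04,0.99,0,0],[0.04,0.99,0,0],[0.04,0.99,0.2,0],[0.04,0.99,0.45,0],[0.042,0.99,0.568,0],[0.042,0.99,0.568,0],[0.042,0.99,0.568,0]]

```text
time_s: 20.45
eef_pos: [0.6635, 0.0229, 0.0436]
tool_rot: [-3.113, 0.422, -0.002]
ft_force: [-0.1, 0.2, 0.4]
gripper_width: 0.996
finger_force: 0.0
```

Request:
arm_command:
  moves:
    - [[0,0,0,0],[0,0,0,0],[0,0,0,0],[0,0,0,0],[0,0,0,0],[0,0,0,0]]
  grip: 0
  newtons: 5

```text
time_s: 21.05
eef_pos: [0.6633, 0.0234, 0.0427]
tool_rot: [3.113, -0.421, 0.001]
ft_force: [0.2, -1.0, 2.0]
gripper_width: 0.637
finger_force: 5.0
```

Run:
```python
from h import *
to([.663,.0226,.0425],74.4)
```

```text
from [0.6633 0.0234 0.0427] yaw_y -105.39 tilt 0.02 shift [-0.0003  0.0059  0.0011] spin 0.0006 J [-0.02  0.67  1.29 -0.    1.18  1.82] w 0.637 F [ 0.2 -1.   2. ]
```

Request:
arm_command:
  moves:
    - [[-0.04,0,-0.03,0],[-0.085,0,-0.059,0],[-0.13,0,-0.083,0],[-0.18,0,-0.1,0],[-0.23,0,-0.115,0],[-0.28,0,-0.126,0],[-0.33,0,-0.133,0],[-0.384,0,-0.135,0],[-0.384,0,-0.135,0],[-0.384,0,-0.135,0]]

```text
time_s: 22.05
eef_pos: [0.6076, 0.0388, 0.0628]
tool_rot: [-3.113, 0.42, -0.0]
ft_force: [0.1, -0.4, -1.9]
gripper_width: 0.633
finger_force: 5.0
```

Run:
```python
from h import *
to([.663,.0226,.0425],74.4)
g=grab("side"); s=ctrl.read_state(); R=Ro.from_rotvec(s["tool_rot"]).as_matrix(); ex,ey=R[:,0],R[:,1]
H=hsv(g); c=blob(g,(H[...,1]<60)&(H[...,2]>60),(190,100,310,260)); p=cv2.approxPolyDP(c.astype(np.float32)[:,None],2,True)[:,0]; print(p.tolist())
# predicted near-side (+y world) corners for tilt th about G
G=np.array(s["eef_pos"])+[0,0,.0295]; 
for th in(0,20,40,60):
    t=np.radians(th); o=[]
    for x,z in((-57,-69),(3,-69),(3,6),(-57,6)):
        X=(x*np.cos(t)-z*np.sin(t))/1000; Z=(x*np.sin(t)+z*np.cos(t))/1000
        o.append(proj(g,G+ex*X-ey*.03+[0,0,Z]).round(0).tolist())
    print(th,o)
```

```text
from [0.6076 0.0388 0.0628] yaw_y -105.38 tilt 0.01 shift [0.3848 0.0065 0.1352] spin 0.0006 J [ 0.    0.54  1.46 -0.    1.15  1.84] w 0.633 F [ 0.1 -0.4 -1.9]
[[190.0, 100.0], [190.0, 160.0], [204.0, 150.0], [209.0, 154.0], [211.0, 162.0], [233.0, 174.0], [234.0, 193.0], [240.0, 198.0], [234.0, 215.0], [251.0, 232.0], [268.0, 219.0], [275.0, 202.0], [261.0, 188.0], [264.0, 172.0], [263.0, 150.0], [266.0, 146.0], [259.0, 151.0], [256.0, 145.0], [246.0, 149.0], [244.0, 152.0], [251.0, 154.0], [250.0, 161.0], [242.0, 166.0], [234.0, 157.0], [226.0, 159.0], [208.0, 151.0], [206.0, 145.0], [210.0, 143.0], [213.0, 148.0], [211.0, 143.0], [218.0, 142.0], [224.0, 134.0], [224.0, 140.0], [239.0, 145.0], [265.0, 132.0], [260.0, 127.0], [264.0, 121.0], [263.0, 117.0], [253.0, 120.0], [232.0, 117.0], [228.0, 110.0], [230.0, 108.0], [241.0, 113.0], [256.0, 112.0], [270.0, 100.0], [264.0, 100.0], [262.0, 105.0], [250.0, 108.0], [234.0, 106.0], [229.0, 100.0]]
0 [[260.0, 232.0], [240.0, 221.0], [239.0, 194.0], [259.0, 205.0]]
20 [[251.0, 232.0], [233.0, 215.0], [240.0, 194.0], [259.0, 212.0]]
40 [[241.0, 228.0], [227.0, 207.0], [241.0, 195.0], [256.0, 217.0]]
60 [[232.0, 220.0], [222.0, 198.0], [241.0, 195.0], [252.0, 219.0]]
```

The side view's contour corners match a tilt of about 20°, hanging. I ease the grip to 3 N, set the edge on the bench and push on along the arc.

Request:
arm_command:
  moves:
    - [[0,0,0,0],[0,0,-0.05,0],[0,0,0,0],[0,0,-0.05,0],[0,0,0,0],[0,0,0.02,0],[0,0,0.04,0],[0,0,0.04,0]]
  newtons: 3

```text
time_s: 22.9
eef_pos: [0.6076, 0.0387, 0.0565]
tool_rot: [3.113, -0.421, 0.0]
ft_force: [0.6, -1.3, 1.2]
gripper_width: 0.639
finger_force: 3.0
```

Request:
arm_command:
  moves:
    - [[-0.03,0,-0.002,0],[-0.063,0,-0.005,0],[-0.1,0,-0.007,0],[-0.134,0,-0.008,0],[-0.17,0,-0.006,0],[-0.2,0,-0.003,0],[-0.238,0,0.002,0],[-0.238,0,0.002,0]]

```text
time_s: 23.7
eef_pos: [0.5725, 0.0485, 0.0562]
tool_rot: [3.113, -0.42, -0.001]
ft_force: [-1.1, -0.4, -0.1]
gripper_width: 0.636
finger_force: 3.0
```

```bash
cat >> h.py <<'E'
def tilt_table(ths,corn,b=.0295,box=(190,160,330,280)):
    g=grab("side"); s=ctrl.read_state(); R=Ro.from_rotvec(s["tool_rot"]).as_matrix(); ex,ey=R[:,0],R[:,1]
    H=hsv(g); c=blob(g,(H[...,1]<60)&(H[...,2]>60),box); p=cv2.approxPolyDP(c.astype(np.float32)[:,None],2,True)[:,0]; print(p.astype(int).tolist())
    G=np.array(s["eef_pos"])+[0,0,b]
    for th in ths:
        t=np.radians(th); o=[]
        for y in(-.03,.03):
          for x,z in corn:
            X=(x*np.cos(t)-z*np.sin(t))/1000; Z=(x*np.sin(t)+z*np.cos(t))/1000
            o.append(proj(g,G+ex*X+ey*y+[0,0,Z]).astype(int).tolist())
        print(th,o)
E
python3 - <<'E'
from h import *
to([.663,.0226,.0425],74.4)
tilt_table((10,20,30,40,50,60),((-57,-69),(3,-69),(3,6),(-57,6)))
E
```

```text
from [0.5725 0.0485 0.0562] yaw_y -105.37 tilt 0.03 shift [0.6277 0.0067 0.0913] spin 0.0006 J [0.02 0.47 1.57 0.   1.1  1.86] w 0.636 F [-1.1 -0.4 -0.1]
[[219, 160], [224, 171], [245, 182], [246, 203], [236, 212], [247, 231], [264, 227], [281, 214], [271, 196], [275, 190], [276, 160], [267, 160], [265, 163], [268, 168], [273, 169], [273, 191], [256, 198], [253, 197], [253, 174], [249, 171], [252, 170], [247, 166], [241, 169]]
10 [[267, 241], [248, 226], [251, 202], [272, 217], [284, 228], [265, 214], [269, 191], [289, 205]]
20 [[262, 240], [244, 223], [251, 203], [271, 221], [279, 227], [261, 211], [269, 191], [289, 208]]
30 [[257, 239], [241, 219], [252, 203], [270, 224], [274, 226], [258, 207], [270, 191], [287, 211]]
40 [[252, 236], [237, 215], [252, 203], [268, 226], [269, 224], [255, 203], [270, 191], [285, 213]]
50 [[247, 233], [235, 210], [253, 203], [266, 227], [264, 220], [252, 199], [270, 192], [283, 214]]
60 [[243, 228], [233, 206], [253, 204], [263, 228], [260, 217], [250, 195], [271, 192], [280, 215]]
```

The contour matches about 50° of tilt, so it's working. I continue to about 88°.

Request:
arm_command:
  moves:
    - [[-0.05,0,0.012,0],[-0.1,0,0.027,0],[-0.15,0,0.048,0],[-0.194,0,0.072,0],[-0.24,0,0.1,0],[-0.279,0,0.132,0],[-0.31,0,0.16,0],[-0.335,0,0.19,0],[-0.335,0,0.19,0]]

```text
time_s: 24.65
eef_pos: [0.5241, 0.0618, 0.0272]
tool_rot: [3.113, -0.42, -0.002]
ft_force: [-0.5, 0.8, 0.9]
gripper_width: 0.636
finger_force: 3.0
```

Request:
arm_command:
  moves:
    - [[0,0,0,0],[0,0,0,0],[0,0,0,0],[0,0,0,0],[0,0,0,0],[0,0,0,0],[0,0,-0.2,0],[0,0,-0.5,0],[0,0,-0.7,0]]
  grip: 1

```text
time_s: 25.55
eef_pos: [0.5252, 0.0616, 0.1355]
tool_rot: [-3.113, 0.421, -0.003]
ft_force: [-0.3, -0.3, 0.3]
gripper_width: 1.0
finger_force: 0.0
```

Request:
arm_command:
  moves:
    - [[-0.8,-0.2,-0.1,0],[-0.8,-0.2,-0.1,0],[-0.8,-0.2,-0.1,0],[-0.8,-0.2,-0.1,0],[-0.8,-0.2,-0.1,0],[-0.8,-0.2,-0.1,0],[-0.8,-0.2,-0.1,0]]

```text
time_s: 26.25
eef_pos: [0.4175, 0.1219, 0.1476]
tool_rot: [3.113, -0.422, -0.001]
ft_force: [1.0, 0.6, -0.8]
gripper_width: 1.002
finger_force: 0.0
```

Run:
```python
from h import *
f=grab("top"); g=grab("side")
H=hsv(f); c=blob(f,(H[...,1]<60)&(H[...,2]>70),(215,150,310,260))
print(cv2.boundingRect(c.astype(np.int32)))
for z in(0.03,.06,.075): print(z,rect(f,c,z))
ys,xs=np.mgrid[190:250:3,225:285:3]; V=H[...,2]*(H[...,1]<60)
print(V[180:240:3,225:285:4])
H=hsv(g); c=blob(g,(H[...,1]<60)&(H[...,2]>70),(215,160,330,270)); print(cv2.approxPolyDP(c.astype(np.float32)[:,None],2,True)[:,0].astype(int).tolist())
to([.5,.1,.2],74.4)
```

```text
(225, 203, 32, 37)
0.03 ((555.6841430664062, 54.60870361328125), (63.02134323120117, 77.35747528076172), 73.64105987548828)
0.06 ((554.2449340820312, 52.825843811035156), (60.95695877075195, 74.82353210449219), 73.64105987548828)
0.075 ((553.525390625, 51.93439865112305), (59.924781799316406, 73.55653381347656), 73.64102935791016)
[[  0   0   0   0   0   0   0   0   0   0   0   0   0   0   0]
 [  0   0   0   0   0   0   0   0   0   0   0   0   0   0   0]
 [  0   0   0   0   0   0   0   0   0   0   0   0   0   0   0]
 [  0   0   0   0   0   0   0   0   0   0   0   0   0   0   0]
 [  0   0   0   0   0   0   0   0   0   0   0   0   0   0   0]
 [  0   0   0   0   0   0   0   0   0   0   0   0   0   0   0]
 [  0   0   0   0   0   0   0   0   0   0   0   0   0   0   0]
 [  0   0   0   0   0   0   0   0   0   0   0   0   0   0   0]
 [  0   0 164 162   0   0   0   0   0   0   0   0   0   0   0]
 [  0   0 163 166 163 165 165   0   0   0   0   0   0   0   0]
 [  0   0 164 163 165 169 167 169   0   0   0   0   0   0   0]
 [  0   0 164 163 168 167 168 169   0   0   0   0   0   0   0]
 [  0 166 163 163 167 167 165 170   0   0   0   0   0   0   0]
 [  0 161 164 163 162 164 166 163   0   0   0   0   0   0   0]
 [  0 162 163 162 170 162 168 134   0   0   0   0   0   0   0]
 [  0 165 164 163 169 163 169 113   0   0   0   0   0   0   0]
 [  0 165 168 168 168 166 169   0   0   0   0   0   0   0   0]
 [161 164 162 163 164 167 167   0   0   0   0   0   0   0   0]
 [  0   0 159 172 163 165 154   0   0   0   0   0   0   0   0]
 [  0   0   0   0 141 166 130   0   0   0   0   0   0   0   0]]
[[262, 202], [247, 213], [248, 232], [272, 246], [287, 234], [288, 214]]
from [0.4173 0.122  0.1476] yaw_y -105.43 tilt 0.04 shift [ 0.5702 -0.005  -0.3498] spin 0.0005 J [ 0.2   0.07  1.86 -0.    1.21  2.04] w 0.998 F [0.2 0.1 0.1]
```

The top view gives a 61 x 75 mm footprint at (0.554,0.053), so the cup lies flat on its side with its closed end towards +x. I repeat the corner walk at the closed end.

Run:
```python
from h import *
to([.588,.043,.0275],73.6)
```

```text
from [0.4173 0.122  0.1476] yaw_y -105.43 tilt 0.04 shift [1.2375 0.2048 0.7999] spin 0.0027 J [ 0.2   0.07  1.86 -0.    1.21  2.04] w 0.998 F [0.2 0.1 0.1]
```

Request:
arm_command:
  moves:
    - [[0.9,0.205,0,0],[0.9,0.205,0,0],[0.9,0.205,0,0],[0.9,0.205,0,0],[0.9,0.205,0,0],[0.9,0.205,0,0]]

```text
time_s: 26.95
eef_pos: [0.5384, 0.0572, 0.1477]
tool_rot: [3.113, -0.42, -0.001]
ft_force: [-0.8, -0.2, -0.4]
gripper_width: 0.998
finger_force: 0.0
```

Request:
arm_command:
  moves:
    - [[0.337,0,0,0.003],[0.337,0,0,0.003],[0.337,0,0.3,0.003],[0.337,0,0.6,0.003],[0.337,0,0.75,0.003],[0.337,0,0.8,0.003],[0.337,0,0.8,0.003]]

```text
time_s: 27.65
eef_pos: [0.5873, 0.044, 0.0281]
tool_rot: [3.109, -0.449, -0.001]
ft_force: [-0.0, 0.1, 1.1]
gripper_width: 1.002
finger_force: 0.0
```

Request:
arm_command:
  moves:
    - [[0,0,0,0],[0,0,0,0],[0,0,0,0],[0,0,0,0],[0,0,0,0],[0,0,0,0]]
  grip: 0
  newtons: 3

```text
time_s: 28.25
eef_pos: [0.5879, 0.0435, 0.0282]
tool_rot: [-3.109, 0.45, -0.001]
ft_force: [-0.1, 0.7, 2.1]
gripper_width: 0.637
finger_force: 3.0
```

Request:
arm_command:
  moves:
    - [[-0.035,0,-0.036,0],[-0.073,0,-0.068,0],[-0.115,0,-0.097,0],[-0.157,0,-0.123,0],[-0.204,0,-0.147,0],[-0.251,0,-0.168,0],[-0.3,0,-0.184,0],[-0.351,0,-0.197,0],[-0.351,0,-0.197,0]]

```text
time_s: 29.15
eef_pos: [0.5366, 0.0587, 0.0578]
tool_rot: [-3.109, 0.449, -0.0]
ft_force: [0.8, -1.4, 4.7]
gripper_width: 0.633
finger_force: 3.0
```

Run:
```python
from h import *
to([.588,.043,.0275],73.6)
tilt_table((0,10,20,30,40,50,60),((-70,-56.5),(5,-56.5),(5,3.5),(-70,3.5)),b=.029)
```

```text
from [0.5366 0.0587 0.0578] yaw_y -106.44 tilt 0.01 shift [0.3585 0.0033 0.2023] spin -0.0001 J [0.04 0.4  1.67 0.   1.07 1.9 ] w 0.633 F [ 0.8 -1.4  4.7]
[[233, 163], [235, 175], [258, 188], [258, 206], [262, 212], [253, 221], [269, 243], [275, 246], [301, 225], [284, 203], [288, 197], [291, 162], [287, 164], [286, 160], [281, 160], [282, 165], [278, 168], [287, 175], [286, 198], [281, 198], [269, 207], [266, 206], [266, 176], [262, 172], [253, 174]]
0 [[289, 247], [263, 231], [263, 209], [290, 225], [306, 233], [280, 218], [281, 197], [308, 211]]
10 [[285, 248], [259, 228], [263, 209], [290, 229], [302, 235], [277, 216], [281, 197], [308, 216]]
20 [[280, 249], [256, 225], [263, 209], [289, 233], [297, 235], [274, 213], [281, 197], [306, 220]]
30 [[275, 248], [254, 222], [263, 209], [287, 236], [292, 235], [271, 210], [282, 197], [304, 223]]
40 [[270, 246], [251, 218], [264, 209], [284, 239], [287, 233], [269, 207], [282, 197], [301, 225]]
50 [[265, 244], [249, 215], [264, 209], [281, 240], [282, 231], [267, 203], [282, 197], [298, 227]]
60 [[260, 240], [247, 211], [264, 209], [277, 241], [277, 227], [265, 199], [283, 197], [295, 227]]
```

The contour matches about 38° of tilt and the edge is pressing on the bench. I continue.

Request:
arm_command:
  moves:
    - [[-0.05,0,-0.008,0],[-0.103,0,-0.012,0],[-0.155,0,-0.01,0],[-0.207,0,-0.004,0],[-0.258,0,0.008,0],[-0.308,0,0.022,0],[-0.356,0,0.042,0],[-0.404,0,0.064,0],[-0.44,0,0.085,0],[-0.475,0,0.107,0]]

```text
time_s: 30.2
eef_pos: [0.4683, 0.0787, 0.0409]
tool_rot: [3.109, -0.45, -0.001]
ft_force: [-1.2, 0.2, 1.3]
gripper_width: 0.635
finger_force: 3.0
```

Run:
```python
from h import *
to([.588,.043,.0275],73.6)
tilt_table((60,70,80,90),((-70,-56.5),(5,-56.5),(5,3.5),(-70,3.5)),b=.029)
```

```text
from [0.4683 0.0787 0.0409] yaw_y -106.46 tilt 0.03 shift [0.8331 0.0023 0.0892] spin -0.0002 J [0.09 0.3  1.86 0.   0.98 1.95] w 0.635 F [-1.2  0.2  1.3]
[[314, 179], [309, 181], [307, 189], [310, 187], [309, 192], [314, 194], [311, 218], [307, 213], [294, 210], [296, 198], [293, 195], [285, 198], [260, 184], [262, 196], [283, 209], [270, 220], [273, 247], [283, 253], [284, 265], [289, 269], [284, 275], [285, 279], [304, 279], [305, 272], [302, 269], [308, 260], [304, 250], [309, 245], [308, 221], [314, 216], [319, 182], [314, 186]]
60 [[284, 261], [272, 231], [291, 231], [304, 263], [301, 247], [289, 218], [309, 217], [321, 248]]
70 [[279, 257], [270, 227], [292, 231], [300, 262], [296, 243], [288, 214], [309, 217], [316, 248]]
80 [[274, 251], [270, 223], [292, 232], [295, 261], [291, 238], [288, 210], [310, 218], [312, 246]]
90 [[270, 246], [270, 219], [292, 232], [291, 259], [287, 233], [288, 207], [310, 218], [308, 244]]
```

The contour now matches about 88°, nearly mouth-down. I release, back off and measure.

Request:
arm_command:
  moves:
    - [[0,0,0,0],[0,0,0,0],[0,0,0,0],[0,0,0,0],[0,0,0,0],[0,0,-0.2,0],[0,0,-0.5,0],[0,0,-0.8,0],[0,0,-0.8,0]]
  grip: 1

```text
time_s: 31.15
eef_pos: [0.4714, 0.0789, 0.1669]
tool_rot: [-3.107, 0.449, -0.014]
ft_force: [0.9, 0.0, -0.4]
gripper_width: 1.0
finger_force: 0.0
```

Request:
arm_command:
  moves:
    - [[-0.3,-0.7,0,0],[-0.3,-0.9,0,0],[-0.3,-0.9,0,0],[-0.3,-0.9,0,0],[-0.3,-0.9,0,0],[-0.3,-0.9,0,0],[-0.3,-0.9,0,0]]

```text
time_s: 31.85
eef_pos: [0.4642, 0.2198, 0.1614]
tool_rot: [3.109, -0.452, -0.0]
ft_force: [0.6, 0.6, -1.3]
gripper_width: 0.997
finger_force: 0.0
```

Run:
```python
from h import *
f=grab("top"); g=grab("side"); cv2.imwrite("pics/t8.png",f["img"][...,::-1])
H=hsv(f); c=blob(f,(H[...,1]<60)&(H[...,2]>70),(205,215,290,300))
print(cv2.boundingRect(c.astype(np.int32)))
for z in(.06,.075): print(z,rect(f,c,z))
V=H[...,2]*(H[...,1]<60); x,y,w,h=cv2.boundingRect(c.astype(np.int32)); print(V[y:y+h:3,x:x+w:3])
top=((H[...,1]<60)&(H[...,2]>150)); print("bright",rect(f,blob(f,top,(205,215,290,300)),.075))
H=hsv(g); c=blob(g,(H[...,1]<60)&(H[...,2]>70),(230,190,350,300)); print(cv2.approxPolyDP(c.astype(np.float32)[:,None],2,True)[:,0].astype(int).tolist())
to([.49,.07,.2],74)
```

```text
(216, 234, 33, 32)
0.06 ((487.2163391113281, 73.09335327148438), (62.5259895324707, 61.79747009277344), 73.63078308105469)
0.075 ((487.6317138671875, 71.85872650146484), (61.467247009277344, 60.751121520996094), 73.63076782226562)
[[  0   0   0 162   0   0   0   0   0   0   0]
 [  0   0   0 167 166 164 161   0   0   0   0]
 [  0   0 164 163 168 163 167 172 166 161 155]
 [  0   0 164 170 167 163 165 166 165 172 161]
 [  0   0 169 164 165 168 168 162 165 160 130]
 [  0 167 167 165 168 169 167 167 164 168 107]
 [  0 166 166 168 171 170 169 169 171 173   0]
 [  0 169 173 171 169 165 165 166 171 153   0]
 [  0 165 167 174 169 164 165 170 169 118   0]
 [  0   0   0 134 166 165 173 169 171   0   0]
 [  0   0   0   0   0   0 126 149 161   0   0]]
bright ((488.76165771484375, 73.26226806640625), (58.47292709350586, 59.534881591796875), 73.99897003173828)
[[289, 210], [273, 222], [273, 247], [283, 254], [284, 265], [289, 269], [284, 274], [285, 279], [298, 284], [305, 277], [302, 270], [308, 260], [306, 250], [310, 245], [311, 220]]
from [0.4642 0.2199 0.1615] yaw_y -106.55 tilt 0.01 shift [ 0.4493  0.9093 -0.2568] spin -0.0015 J [ 0.37  0.23  1.64 -0.    1.27  2.23] w 0.998 F [ 0.2 -0.3 -0.8]
```

The top is a uniform bright square at (0.488,0.0725), so the cup stands mouth-down. I grip it squarely and firmly.

Run:
```python
from h import *
to([.488,.0725,.0145],73.8)
```

```text
from [0.4642 0.2199 0.1615] yaw_y -106.55 tilt 0.01 shift [0.4316 0.8972 0.9798] spin -0.001 J [ 0.37  0.23  1.64 -0.    1.27  2.23] w 0.998 F [ 0.2 -0.3 -0.8]
```

Request:
arm_command:
  moves:
    - [[0.44,0.893,0,-0.002],[0.44,0.893,0,-0.002],[0.44,0.893,0,-0.002],[0.44,0.893,0,-0.002],[0.44,0.893,0,-0.002],[0.44,0.893,0,-0.002],[0.44,0.893,0,-0.002]]
  grip: 0.85

```text
time_s: 32.65
eef_pos: [0.4892, 0.0747, 0.1614]
tool_rot: [-3.112, 0.428, 0.0]
ft_force: [1.1, 0.1, 0.1]
gripper_width: 0.849
finger_force: 0.0
```

Run:
```python
from h import *
to([.488,.0725,.0145],73.8)
```

```text
from [0.4892 0.0747 0.1614] yaw_y -105.66 tilt 0.01 shift [-0.0037  0.0163  0.9795] spin 0.0015 J [0.08 0.19 1.69 0.   1.26 1.92] w 0.849 F [1.1 0.1 0.1]
```

Request:
arm_command:
  moves:
    - [[-0.004,0.016,0.1,0.0015],[-0.004,0.016,0.3,0.0015],[-0.004,0.016,0.6,0.0015],[-0.004,0.016,0.85,0.0015],[-0.004,0.016,0.95,0.0015],[-0.004,0.016,0.98,0.0015],[-0.004,0.016,0.98,0.0015],[-0.004,0.016,0.98,0.0015]]

```text
time_s: 33.45
eef_pos: [0.4888, 0.0719, 0.0155]
tool_rot: [-3.11, 0.444, -0.003]
ft_force: [0.5, -0.7, 0.4]
gripper_width: 0.851
finger_force: 0.0
```

Request:
arm_command:
  moves:
    - [[0,0,0,0],[0,0,0,0],[0,0,0,0],[0,0,0,0],[0,0,0,0],[0,0,0,0]]
  grip: 0
  newtons: 40

```text
time_s: 34.05
eef_pos: [0.4884, 0.0716, 0.0149]
tool_rot: [-3.11, 0.445, -0.001]
ft_force: [-1.4, 0.3, 5.8]
gripper_width: 0.635
finger_force: 40.0
```

Request:
arm_command:
  moves:
    - [[0,0,-0.1,0],[0,0,-0.25,0],[0,0,-0.45,0],[0,0,-0.65,0],[0,0,-0.8,0],[0,0,-0.85,0],[0,0,-0.85,0],[0,0,-0.85,0]]

```text
time_s: 34.85
eef_pos: [0.4876, 0.0714, 0.1406]
tool_rot: [3.11, -0.445, -0.003]
ft_force: [0.4, -0.1, -0.9]
gripper_width: 0.639
finger_force: 40.0
```

Run:
```python
from h import *
f=dict(np.load("pics/top0.npz"))
to([.512,-.337,.0145],73.8)
```

```text
from [0.4876 0.0714 0.1406] yaw_y -106.29 tilt 0.1 shift [0.9215 2.5674 0.8407] spin -0.0002 J [ 0.07  0.21  1.72 -0.    1.22  1.93] w 0.639 F [ 0.4 -0.1 -0.9]
```

Request:
arm_command:
  moves:
    - [[0.05,0.15,0,0],[0.12,0.35,0,0],[0.21,0.6,0,0],[0.27,0.77,0,0],[0.307,0.856,0,0],[0.307,0.856,0,0],[0.307,0.856,0,0]]

```text
time_s: 35.55
eef_pos: [0.4961, -0.0639, 0.1413]
tool_rot: [-3.11, 0.445, 0.002]
ft_force: [-0.1, 1.4, -1.1]
gripper_width: 0.638
finger_force: 40.0
```

Request:
arm_command:
  moves:
    - [[0.05,0.15,0,0],[0.12,0.35,0,0],[0.21,0.6,0,0],[0.27,0.77,0,0],[0.307,0.856,0,0],[0.307,0.856,0,0],[0.307,0.856,0,0]]

```text
time_s: 36.25
eef_pos: [0.5046, -0.1994, 0.1417]
tool_rot: [-3.11, 0.444, 0.001]
ft_force: [-0.4, 0.2, -1.4]
gripper_width: 0.634
finger_force: 40.0
```

Request:
arm_command:
  moves:
    - [[0.05,0.15,0,0],[0.12,0.35,0,0],[0.21,0.6,0,0],[0.27,0.77,0,0],[0.307,0.856,0,0],[0.307,0.856,0,0],[0.307,0.856,0,0],[0.307,0.856,0,0]]

```text
time_s: 37.05
eef_pos: [0.5131, -0.3354, 0.1421]
tool_rot: [-3.11, 0.443, -0.0]
ft_force: [-0.2, 0.3, -2.0]
gripper_width: 0.634
finger_force: 40.0
```

Run:
```python
from h import *
to([.512,-.337,.0145],73.8)
g=grab("side"); s=ctrl.read_state()
H=hsv(g); c=blob(g,(H[...,1]<60)&(H[...,2]>60),(300,90,370,190)); print(cv2.approxPolyDP(c.astype(np.float32)[:,None],1.5,True)[:,0].astype(int).tolist())
p=np.array(s["eef_pos"]); R=Ro.from_rotvec(s["tool_rot"]).as_matrix()
zb=p[2]-.0149
print([proj(g,p*[1,1,0]+R[:,0]*x+R[:,1]*y+[0,0,zb+z]).astype(int).tolist() for z in(0,.075) for x in(-.03,.03) for y in(-.03,.03)],"cond",proj(g,[.512,-.337,0]),proj(g,[.512,-.337,.045]))
c=blob(g,(H[...,1]<60)&(H[...,2]>60)&(np.arange(384)[:,None]>134),(322,134,352,170)); print(cv2.boundingRect(c.astype(np.int32)))
```

```text
from [ 0.5131 -0.3354  0.1421] yaw_y -106.2 tilt 0.01 shift [-0.0038  0.0122  0.8506] spin -0.0 J [-0.64  0.47  1.37  0.    1.31  1.21] w 0.634 F [-0.2  0.3 -2. ]
[[368, 92], [350, 90], [349, 95], [345, 96], [344, 90], [332, 90], [331, 98], [326, 104], [325, 125], [340, 130], [350, 125], [355, 106], [369, 107]]
[[341, 130], [352, 123], [323, 124], [334, 118], [344, 104], [356, 98], [325, 99], [337, 94]] cond [333.66396267 162.25688166] [335.26687675 149.36011673]
(329, 149, 11, 15)
```

The carried cup's contour matches its predicted mouth-down pose, and the condenser lies below it. I lower it.

Request:
arm_command:
  moves:
    - [[-0.004,0.012,0,0],[-0.004,0.012,0.1,0],[-0.004,0.012,0.25,0],[-0.004,0.012,0.4,0],[-0.004,0.012,0.5,0],[-0.004,0.012,0.57,0],[-0.004,0.012,0.62,0],[-0.004,0.012,0.62,0]]

```text
time_s: 37.9
eef_pos: [0.5114, -0.3383, 0.0482]
tool_rot: [-3.109, 0.445, 0.001]
ft_force: [-0.1, 0.8, -1.1]
gripper_width: 0.637
finger_force: 40.0
```

Request:
arm_command:
  moves:
    - [[0,0,0.04,0],[0,0,0.08,0],[0,0,0.12,0],[0,0,0.16,0],[0,0,0.19,0],[0,0,0.215,0],[0,0,0.225,0],[0,0,0.225,0]]

```text
time_s: 38.7
eef_pos: [0.5117, -0.3385, 0.0152]
tool_rot: [3.11, -0.445, 0.0]
ft_force: [-0.9, -0.7, -1.2]
gripper_width: 0.634
finger_force: 40.0
```

Request:
arm_command:
  moves:
    - [[0,0,0.003,0],[0,0,0.003,0],[0,0,0.003,0]]

```text
time_s: 39.0
eef_pos: [0.5117, -0.3386, 0.015]
tool_rot: [3.11, -0.445, 0.001]
ft_force: [-0.8, -0.1, 1.9]
gripper_width: 0.634
finger_force: 40.0
```

Request:
arm_command:
  moves:
    - [[0,0,0,0],[0,0,0,0],[0,0,0,0],[0,0,0,0],[0,0,0,0],[0,0,0,0],[0,0,-0.2,0],[0,0,-0.5,0],[0,0,-0.8,0],[0,0,-0.8,0]]
  grip: 0.9

```text
time_s: 40.0
eef_pos: [0.5138, -0.34, 0.1414]
tool_rot: [3.105, -0.444, 0.014]
ft_force: [0.8, 0.4, 0.1]
gripper_width: 0.896
finger_force: 0.0
```

Request:
arm_command:
  moves:
    - [[-0.9,0.5,0,0],[-0.9,0.5,0,0],[-0.9,0.5,0,0],[-0.9,0.5,0,0],[-0.9,0.5,0,0],[-0.9,0.5,0,0],[-0.9,0.5,0,0]]

```text
time_s: 40.7
eef_pos: [0.3621, -0.3723, 0.1344]
tool_rot: [-3.11, 0.443, 0.0]
ft_force: [-0.1, -0.6, 0.8]
gripper_width: 0.9
finger_force: 0.0
```

Run:
```python
from h import *
f=grab("top"); g=grab("side")
to([.512,-.337,.2],73.8)
H=hsv(f); S,V=H[...,1],H[...,2]
c=blob(f,(S<60)&(V>70),(370,205,440,275)); print("cup",rect(f,c,.075))
c=blob(f,(S<60)&(V>140),(370,205,440,275)); print("bright",rect(f,c,.075))
print("jar",rect(f,blob(f,(S<70)&(V>80),(180,245,222,280)),.059),"filt",rect(f,blob(f,(H[...,0]>45)&(H[...,0]<90)&(S>100),(180,140,212,172)),.007))
f0=dict(np.load("pics/top0.npz"))
for F in(f0,f):
    h=hsv(F); m=(h[...,0]<30)&(h[...,1]>190)&(h[...,2]>110); print("tube",cv2.boundingRect(blob(F,m,(310,235,350,285)).astype(np.int32)))
H=hsv(g); k=blob(g,(H[...,2]<45),(160,290,250,370)); print("knobhead",k.mean(0),cv2.boundingRect(k.astype(np.int32)))
c=blob(g,(H[...,1]<60)&(H[...,2]>60),(310,110,370,190)); print(cv2.approxPolyDP(c.astype(np.float32)[:,None],1.5,True)[:,0].astype(int).tolist())
```

```text
from [ 0.3619 -0.3723  0.1344] yaw_y -106.21 tilt 0.03 shift [ 0.8954 -0.5053 -0.4378] spin -0.0 J [-0.87  0.27  1.66  0.    1.22  0.98] w 0.898 F [-0.8 -0.6  1.4]
cup ((512.8340454101562, -327.0576171875), (80.78760528564453, 62.182281494140625), 74.3716812133789)
bright ((511.89599609375, -338.6768493652344), (57.971336364746094, 57.954429626464844), 73.53772735595703)
jar ((450.888916015625, 148.76077270507812), (46.556671142578125, 47.25794982910156), 45.765506744384766) filt ((725.4644165039062, 175.2850341796875), (38.66535568237305, 36.55228042602539), 89.71831512451172)
tube (321, 250, 22, 17)
tube (321, 250, 22, 17)
knobhead [206.1559633  328.73394495] (193, 315, 30, 27)
[[325, 140], [323, 143], [322, 163], [327, 165], [332, 162], [345, 164], [347, 162], [350, 141], [336, 136]]
```

The cup is seated flat with its top at z=0.075, centred at (0.512,−0.339). The jar, filter and tube are unmoved and the knob is still in the tray.

```bash
python3 -c "
from bench import ctrl; print(ctrl.close_job())"
```

```text
the job is handed in; nothing more can be done
None
```

I handed the job in: in the last camera check the knob was standing in the tray and the cup was flat, mouth-down over the condenser. The jar, filter and tube had not moved, and no verdict came back after hand-in.

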